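# Unlatch a hot rotisserie basket with its lifting fork

### The arm

A 7-joint arm with a two-finger parallel gripper is mounted at the origin on a cart in front of the work surface, level with it; the furniture and walls round the work are solid. World frame = base frame: x ahead of the robot, y to its left, z up, the work surface at z = 0. Lengths are in mm, angles in rad, forces in N, time in s.
With the tool pointing down it reaches from about 425 to 950 mm from the base axis. Payload 16.7 kg.
Tool frame: the origin (TCP) lies at the very end of the fingers, on their centre line; the grasp point (between the pads) lies 19 mm behind it; z points along the fingers, y is the line along which they close (so a half turn about z gives the same grasp; the last joint's range is limited). The gripper opens to 94 mm and grips with 3 to 60 N. Pads are 16 mm wide; open, the fingers measure 119 mm over their backs; the gripper's body (75 mm by 177 mm) begins 78 mm behind the grasp point.
Start: joints at [1.149, 0.426, 0.074, 1.606, -0.034, 1.111, -0.067], TCP at [181.835, -650.007, 184.667] pointing down, gripper open.
Joint ranges: [-2.85, 2.85], [-0.5, 2.14], [-1.23, 1.37], [0.21, 2.46], [-1.02, 4.16], [0.16, 2.05], [-2.73, 2.73]. Speed limits (rad/s): [1.89, 1.89, 2.39, 2.39, 3.01, 3.01, 3.01].

### API

Orientations are given as a rotation vector (axis times angle).
In Python, from bench import status, eyes, workorder gives the robot as it stands.
- The arm moves only by the shell command python3 -m crank 'ROWS' [FORCE]. ROWS is JSON, a list that holds one entry, the list of rows, each a list of 7 numbers: the finger opening in mm, from 0 to 94, then the shift along the tool's x, y, z in mm, then the turn, a rotation vector about the tool's x, y, z in degrees. A call has 1 to 8 rows; each row is the pose to reach, as a shift and turn from the pose commanded when the call began, along the tool's axes at that moment; what a row does not reach only later rows make up. A row lasts 1/12 s, in which the tool goes at most 41.7 mm and 7.16 degrees, less where a joint would pass 70% of its speed; a pose out of reach is approached as far as the arm can. A call with a gripper value outside its range is refused whole. The fingers move at their own pace and stop on an object; FORCE is the grip in N (left out, the last holds). Time passes only in rows, so rows that repeat a pose let the fingers close. It gives the time, the measured TCP pose, the force, the opening and the grip force at its end, in the units of the state.
- status.state(): the state, without advancing time (a new reading comes with each control period).
- eyes.get_image(name): name is "side" or "top"; returns the picture (400x640x3 uint8, red, green, blue); there is no depth.
- eyes.camera_info(name): a dict with "fov_y" (degrees; the focal length in pixels is half the picture's height over the tangent of half this angle, whatever the lens; pixels are square), "cx", "cy" (the principal point, pixels), "position" and "rotation" of the camera in the world. Camera axes: x right, y down, z forward; pixel columns grow to the right and rows downward; lengths in mm; the calibration is good to about 2 mm. A picture is of the moment at which its call begins. camera_info takes no time and is no camera call.
- workorder.hand_in(): hands the job in; it is judged then, once.
The state is a dict: "time": time; "qpos": joint angles; "qvel": joint speeds; "joint_efforts": joint torques, N m; "tcp_pos": TCP position; "eef_rot": TCP orientation; "wrist_force": force on the tool from outside, world axes, zero at the start; "ft_torque": the same for the moment, N m; "finger_gap": finger opening in mm; "grasp_force": force on a finger pad.
Only numpy, scipy, OpenCV 4.12 (cv2) and the standard library are available. Lean on these libraries where they do the work, as an engineer would, in place of code of your own. Each camera call takes 0.05 s, during which the arm holds its last target. There are 200 camera calls.

### The job

The potatoes in the rotisserie are done: take the hot wire basket out with the lifting fork, without touching the basket with the gripper. Get both prongs under the spit outside the cage, push the spit sideways against the sprung drive until its other end is out of the bearing hole, lift the basket clear and set it down gently on the baking tray. Then stand the fork back on the free worktop, let go of it, and leave the other things where they are.

Things in the scene. Friction and masses are not known exactly. Their poses are not given: they have to be found in the camera images.
- rotisserie: Countertop rotisserie 156 deep x 236 wide, fixed. Origin: centre of underside; x away from its front, y to its left, z up. Dark base with pan and heater rods, up to z 41. Spit axis along y at x 0, z 100. Left: black motor tower, y 71 to 118, x -42 to 42, top z 138, slotted in front. Right: upright bearing plate, y -97 to -89, x -25 to 25, top z 124. Between them it is open from front and above.
- bearing (a point): Where the spit's right end pin enters the bearing plate's inner face: rotisserie x 0, y -89, z 100. A closed round hole 12 in diameter, its centre 2 higher; the plate is 8 thick and the pin sticks 10 into it, so the spit must move 11 or more along +y before it can be lifted.
- drive (a joint): Sprung drive in the tower: open-topped steel fork (rotisserie y 53 to 70) cradling the spit's square left end and pressing it right, 3 N plus 0.25 N per mm. Value in m along rotisserie +y: 0 with the basket in place, above 0.011 the right end pin is out of its hole and the spit lifts straight up, 0.020 is the stop, -0.003 empty. Springs back when let go.
- basket: Octagonal wire cage of potatoes on a square spit, loose, 0.28 to 0.46 kg. Origin: on the spit axis at mid cage; y along the spit (to the drive), z up. Cage y -46.5 to 46.5, 80 across flats, flat underside 40 below the axis, corners 43 from it. Starts in the rotisserie at its x 0, y -20, z 100, same yaw. Hot: not to be touched by the gripper.
- basket_spit (a point): Same point as the basket's origin, for the spit's sizes along basket y: square bar 8 x 8 from -67 to 81, brass collars 20 in diameter at 65 to 69 and -69 to -65, round end pin 8 in diameter from -69 to -79. The prongs go under the bare bar between cage end and collar, 46.5 to 65 on both sides (18.5 long).
- lifter: Dark steel lifting fork, loose, 0.16 kg, stands flat on the worktop. Origin: on its underside below the handle; x along the prongs, z up the handle. Crossbar 14 x 122 x 6 under the handle. Two flat prongs 8 wide, 6 thick, centred at y -56 and 56, ending at x 102. Black upright handle 24 x 24, z 26 to 106.
- lifter_saddle (a point): Midway between the two saddles, level with the prongs' upper faces: lifter x 85, y 0, z 6. Each saddle is 22 long (x 74 to 96) between two bumps 4 thick that stand 6 above the prong. A spit lying in the saddles has its axis 4 above this level.
- lifter_grip (a point): Where to grip the handle, from above, on its axis: lifter x 0, y 0, z 75. A firm grip of 80 N or more keeps the fork level under the load.
- tray: Shallow dark steel baking tray, 140 (x) x 200 (y), loose, 0.8 kg. Origin: centre of its underside. Inner floor 3 above it, rim 14.5 high. The basket standing in it has its spit axis 43 above the tray's origin and the spit passes over the rim at the sides.
- oil_bottle: Bystander: oil bottle with green label, 61 x 61 x 268, origin at the centre of its foot.
- pepper_mill: Bystander: dark wooden pepper mill, 58 x 58 x 150, origin at the centre of its foot.
- salt_shaker: Bystander: glass salt shaker with a grey top, 44 x 44 x 90, origin at the centre of its foot.
- mug: Bystander: white mug with yellow stripes, 86 x 120 x 101, origin at the centre of its foot.
- spice_jar: Bystander: glass jar of red spice with a black cap, 50 x 50 x 124, origin at the centre of its foot.

How it is judged (in metres and radians):
On the way, in this order (a step that is already met when the one before it is completed fails the run):
1. the spit is pushed against the sprung drive until its end pin is out of the bearing hole, by the fork (value of joint drive above 0.009 m and contact force between lifter and basket above 1 N), for 0.1 s.
2. the basket is lifted out of the rotisserie on the fork (height (world z) of basket above 0.135 m and distance between lifter_saddle and basket below 0.03 m), for 0.2 s.
3. the basket stands in the tray with the fork still under its spit, that is, set down and not dropped (x of basket in the frame of tray between -0.03 and 0.03 m and y of basket in the frame of tray between -0.055 and 0.055 m and z of basket in the frame of tray between 0.036 and 0.052 m and distance between lifter_saddle and basket below 0.035 m and linear speed of basket below 0.1 m/s), for 0.1 s.
At the end, for the whole second after the job is handed in: The basket stands at rest on a flat of its cage inside the baking tray (spit axis level within 0.15 rad, centre within 30 mm (tray x) and 55 mm (tray y) of the tray's centre), and the fork stands upright and still, flat on the worktop, touching neither basket nor tray (x of basket in the frame of tray between -0.03 and 0.03 m and y of basket in the frame of tray between -0.055 and 0.055 m and z of basket in the frame of tray between 0.036 and 0.052 m and angle between basket's own y axis and vertical between 1.42 and 1.72 rad and linear speed of each of basket, lifter below 0.03 m/s and height (world z) of lifter below 0.008 m and angle between lifter's own z axis and vertical below 0.1 rad and contact force between lifter and basket below 0.1 N and contact force between lifter and tray below 0.1 N).
It fails at once if the gripper or the arm touches the hot basket (more than 1 N) (contact force between any of the fingers, the arm and basket above 1 N).
It fails at once if a bystander is pushed more than 30 mm or tipped over (distance of any of oil_bottle, pepper_mill, salt_shaker, mug, spice_jar from where it was at the start of the episode above 0.03 m or angle between any of oil_bottle, pepper_mill, salt_shaker, mug, spice_jar's own z axis and vertical above 0.4 rad).
It also fails if it takes over 64 s, if anything falls off the work surface, if the arm or the gripper's body presses on something with over 40 N, if the wrist force passes 120 N, or if a joint passes its speed limit or range.

## Working session

There is one attempt and no reset: what is moved stays moved. The work goes in short steps, Python scripts to look and compute and a shell command to move; the robot and the scene stay as the last step left them, time stands still between calls to the robot, and variables do not carry over. Pictures are saved under pics/ and viewed, at most 10 in all, crops included, and the job is handed in when it is done.

```bash
mkdir -p pics; ls; python3 - <<'E'
from bench import status, eyes
import cv2
s=status.state(); print(s)
for n in("side","top"):
    print(eyes.camera_info(n)); cv2.imwrite(f"pics/{n}0.png",eyes.get_image(n)[:,:,::-1])
E
```

```text
pics
{'time': 0.0, 'qpos': array([ 1.14852004,  0.4267367 ,  0.07389487,  1.60663463, -0.03407331,
        1.11080863, -0.06708254]), 'qvel': array([-0.0007444 , -0.00119105,  0.0015387 , -0.00190692, -0.00155101,
        0.00078655, -0.00019113]), 'joint_efforts': array([ 5.48077321e-05, -9.35819077e+01,  3.66717651e+00, -4.54201913e+01,
       -4.88056708e-02,  2.02685228e-02,  1.36615377e-04]), 'tcp_pos': array([ 181.64746124, -649.59457172,  183.96164913]), 'eef_rot': array([-3.11115104e+00, -4.26906387e-01,  5.00417136e-04]), 'wrist_force': array([0.45560475, 0.43226596, 0.11179778]), 'ft_torque': array([ 0.01569015, -0.02528109,  0.00322526]), 'grasp_force': 0.0, 'finger_gap': 94.00076932280776}
{'fov_y': 53.0586968676684, 'cx': 319.14526848524497, 'cy': 194.61480073069163, 'position': array([294.78550051, 912.30135256, 622.01963438]), 'rotation': array([-0.43517788,  2.52923922, -1.49159539])}
{'fov_y': 55.57544436132965, 'cx': 315.30617468137166, 'cy': 201.77527577198504, 'position': array([ 447.49124955,  -27.73838429, 1130.36380107]), 'rotation': array([-2.12066079,  2.12716941, -0.18482408])}
```

View pics/side0.png

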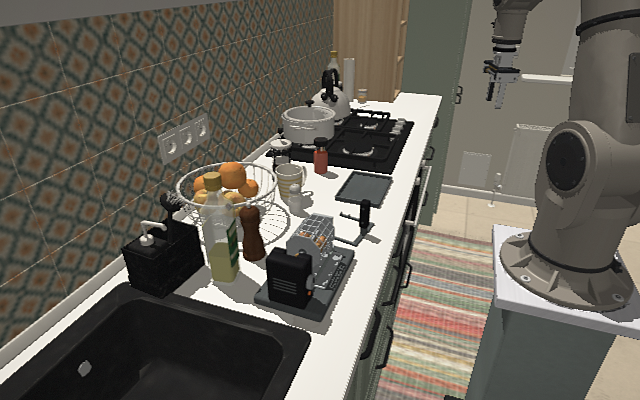

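View pics/top0.png

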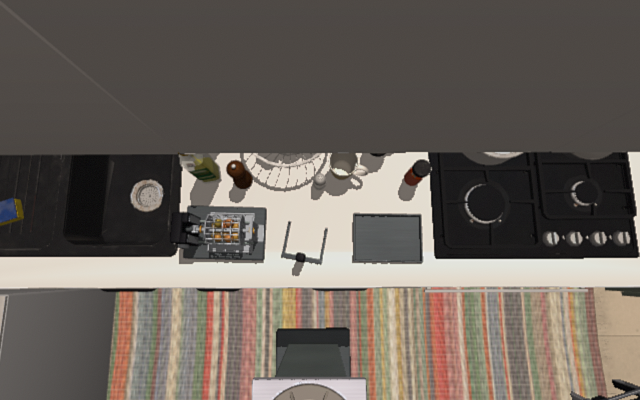

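The top view shows the rotisserie at about (225,234), the fork handle at (300,258) with its prongs pointing up (world +x), and the tray at (387,238). I'll zoom in and cast rays.

```bash
cat > h.py <<'E'
import numpy as np, cv2
from scipy.spatial.transform import Rotation as R
from bench import eyes, status
def ray(n,u,v):
    c=eyes.camera_info(n); f=200/np.tan(np.radians(c["fov_y"]/2))
    d=R.from_rotvec(c["rotation"]).apply([(u-c["cx"])/f,(v-c["cy"])/f,1]); return np.array(c["position"]),d
def on(n,u,v,z):
    p,d=ray(n,u,v); return p+d*(z-p[2])/d[2]
def proj(n,P):
    c=eyes.camera_info(n); f=200/np.tan(np.radians(c["fov_y"]/2))
    q=R.from_rotvec(c["rotation"]).inv().apply(np.array(P)-c["position"]); return q[...,:2]/q[...,2:]*f+[c["cx"],c["cy"]]
def tri(a,b):
    (p,d),(q,e)=ray("top",*a),ray("side",*b)
    s,t=np.linalg.lstsq(np.c_[d,-e],q-p,rcond=None)[0]; x,y=p+s*d,q+t*e
    return (x+y)/2,np.linalg.norm(x-y)
E
python3 - <<'E'
from h import *
t=cv2.imread("pics/top0.png"); s=cv2.imread("pics/side0.png")
a=cv2.resize(t[190:290,170:430],None,fx=3,fy=3,interpolation=cv2.INTER_CUBIC)
b=cv2.resize(s[165:325,245:445],None,fx=3,fy=3,interpolation=cv2.INTER_CUBIC)
cv2.imwrite("pics/topc.png",a); cv2.imwrite("pics/sidec.png",b)
g=cv2.cvtColor(t,cv2.COLOR_BGR2GRAY)
m=((g<120)*255).astype(np.uint8); m[:200]=0; m[268:]=0; m[:,:178]=0; m[:,429:]=0
for c in cv2.findContours(m,cv2.RETR_EXTERNAL,cv2.CHAIN_APPROX_NONE)[0]:
    if cv2.contourArea(c)>60:
        r=cv2.minAreaRect(c); bx=cv2.boxPoints(r); print(cv2.contourArea(c),r)
        for z in(0,14.5,41):
            P=np.array([on("top",*p,z)[:2] for p in bx]); print(z,P.round(0).tolist(),P.mean(0).round(1),np.linalg.norm(P-np.roll(P,1,0),axis=1).round(0))
E
```

```text
299.5 ((303.2951354980469, 246.69627380371094), (40.6007080078125, 43.409217834472656), 11.003539085388184)
0 [[468.0, 86.0], [594.0, 63.0], [570.0, -56.0], [445.0, -31.0]] [519.   15.6] [119. 128. 122. 128.]
14.5 [[467.0, 85.0], [592.0, 62.0], [568.0, -56.0], [445.0, -31.0]] [518.1  15.1] [118. 127. 120. 126.]
41 [[467.0, 82.0], [588.0, 60.0], [566.0, -55.0], [445.0, -31.0]] [516.4  14.1] [115. 124. 117. 123.]
3305.0 ((386.9999694824219, 238.5), (69.99998474121094, 48.99999237060547), -0.0)
0 [[470.0, -128.0], [616.0, -131.0], [615.0, -341.0], [470.0, -333.0]] [ 542.7 -233. ] [205. 146. 210. 146.]
14.5 [[470.0, -126.0], [614.0, -129.0], [613.0, -337.0], [469.0, -329.0]] [ 541.5 -230.4] [203. 144. 207. 144.]
41 [[469.0, -124.0], [610.0, -127.0], [609.0, -329.0], [469.0, -322.0]] [ 539.3 -225.6] [198. 140. 203. 140.]
4797.0 ((221.99996948242188, 231.5), (87.99998474121094, 62.99999237060547), 0.0)
0 [[472.0, 385.0], [661.0, 397.0], [660.0, 129.0], [471.0, 125.0]] [565.7 259.1] [260. 189. 268. 189.]
14.5 [[471.0, 380.0], [658.0, 391.0], [657.0, 127.0], [471.0, 123.0]] [564.2 255.4] [256. 187. 264. 186.]
41 [[471.0, 370.0], [653.0, 381.0], [652.0, 124.0], [470.0, 120.0]] [561.4 248.7] [250. 183. 258. 182.]
```

View pics/topc.png

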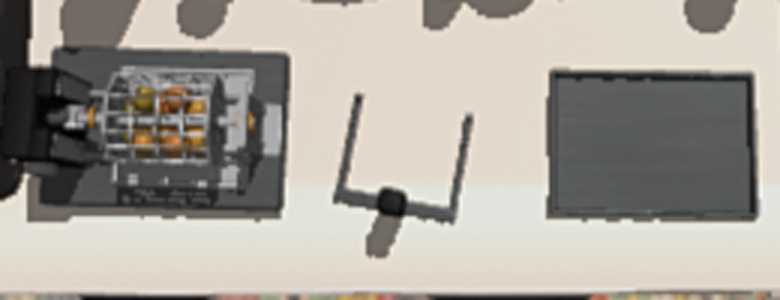

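View pics/sidec.png

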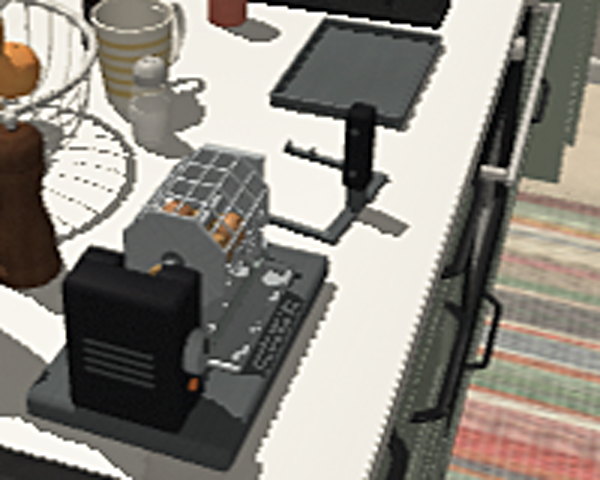

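The crops show brass collars at topc (92,117) and (251,121), a clear prong-to-crossbar outline, and the tray rim. I'll measure the fork pose, the collars, the base edge and the tray from these.

```bash
python3 - <<'E'
from h import *
t=cv2.imread("pics/top0.png"); hsv=cv2.cvtColor(t,cv2.COLOR_BGR2HSV)
m=cv2.inRange(hsv,(8,130,100),(25,255,255)); m[:215]=0;m[245:]=0;m[:,:190]=0;m[:,268:]=0
n,l,st,ce=cv2.connectedComponentsWithStats(m)
for i in range(1,n):
  if ce[i][0]<206 or ce[i][0]>248: print("brass",st[i],ce[i].round(1),on("top",*ce[i],104)[:2].round(1))
o=lambda x,y:((x+.5)/3-.5+170,(y+.5)/3-.5+190)
A,B=[on("top",*o(*p),106)[:2] for p in((92,117),(251,121))]
d=A-B; print("spit",A,B,(A+B)/2,np.linalg.norm(d),np.arctan2(-d[0],d[1]))
for nm,z,ps in(("base25",25,((53,47),(289,54))),("tray",14.5,((550,70),(754,74),(757,217),(547,214))),("tower138",138,((10,68),(58,68),(60,160),(5,160))),("plate124",124,((250,75),(250,165))),
  ("tips",6,((358,96),(470,115))),("bar",6,((335,199),(457,218))),("hand",106,((392,202),))):
  P=np.array([on("top",*o(*p),z)[:2] for p in ps]);print(nm,P.round(1).tolist(),P.mean(0).round(1))
# fork mask
g=cv2.cvtColor(t,cv2.COLOR_BGR2GRAY)
for v in(226,232,238,244,250):
  row=g[v,275:335]; ix=np.where(row<140)[0]+275; L=ix[ix<304];Rr=ix[ix>304]
  print(v,[on("top",q.mean(),v,4)[:2].round(1).tolist() for q in(L,Rr) if len(q)])
for n_,(u,v) in(("handle top side",(245+360/3,165+108/3)),):print(n_,on("side",u,v,106))
E
```

```text
brass [200 226   2   6   7] [200.1 228.1] [562.9 292.5]
brass [253 228   1   5   5] [253. 230.] [557.4 148.4]
spit [561.23869994 291.26578777] [557.15109042 147.13711628] [559.19489518 219.20145202] 144.18662384720005 -0.0283532351033424
base25 [[639.7, 358.7], [631.9, 125.3]] [635.8 242. ]
tray [[616.7, -132.3], [612.0, -333.7], [472.3, -329.3], [475.7, -126.5]] [ 544.2 -230.4]
tower138 [[601.4, 356.2], [601.2, 313.7], [520.2, 307.3], [520.3, 355.3]] [560.8 333.1]
plate124 [[596.5, 146.1], [516.3, 143.9]] [556.4 145. ]
tips [[592.5, 58.3], [573.1, -52.9]] [582.8   2.7]
bar [[491.0, 79.8], [472.3, -39.5]] [481.7  20.2]
hand [[484.4, 19.4]] [484.4  19.4]
226 [[579.7, 61.3]]
232 [[561.8, 64.1], [561.4, -48.9]]
238 [[544.0, 66.9], [543.6, -45.8]]
244 [[526.2, 69.6], [525.9, -42.8]]
250 [[508.6, 73.9], [508.3, -39.7]]
handle top side [484.107241    25.37965663 106.        ]
```

```bash
cat > ov.py <<'E'
from h import *
s=cv2.imread("pics/side0.png");t=cv2.imread("pics/top0.png")
hsv=cv2.cvtColor(s,cv2.COLOR_BGR2HSV)
m=cv2.inRange(hsv,(8,130,100),(25,255,255)); m[:248]=0;m[266:]=0;m[:,:285]=0;m[:,310:]=0
v,u=np.where(m); print("side brass",list(zip(u,v)))
if len(u): print(tri((200.1,228.1),(u.mean(),v.mean())), on("side",u.mean(),v.mean(),104))
c=np.array([559.5,240,0]);Rz=R.from_rotvec([0,0,-.03])
pts=[[78,-118,25],[78,-118,0],[-78,-118,0],[-78,118,0],[42,71,138],[-42,71,138],[-42,118,138],[42,118,138],[25,-89,124],[-25,-89,124],[25,-97,124],[-25,-97,124],
 [16.5,26.5,140],[-16.5,26.5,140],[16.5,-66.5,140],[-16.5,-66.5,140],[0,47,110],[0,-87,110],[40,26.5,83],[40,26.5,117],[-40,26.5,83],[-40,26.5,117]]
W=c+Rz.apply(pts); out=[]
for n,im,(x0,x1,y0,y1),k in(("top",t,(165,275,195,270),6),("side",s,(245,360,205,325),5)):
    a=cv2.resize(im[y0:y1,x0:x1],None,fx=k,fy=k,interpolation=cv2.INTER_CUBIC)
    for i,q in enumerate(proj(n,W)):
        x,y=((q+.5-[x0,y0])*k).astype(int); cv2.circle(a,(x,y),2,(0,0,255),-1); cv2.putText(a,str(i),(x+3,y-2),0,.35,(255,255,0),1)
    cv2.imwrite(f"pics/ov_{n}.png",a)
E
python3 ov.py
```

```text
side brass [(np.int64(296), np.int64(254)), (np.int64(297), np.int64(254)), (np.int64(298), np.int64(254)), (np.int64(296), np.int64(255))]
(array([563.86902931, 292.28183037, 106.1912618 ]), np.float64(2.2818132608046904)) [566.21056326 289.6854533  104.        ]
```

View pics/ov_top.png

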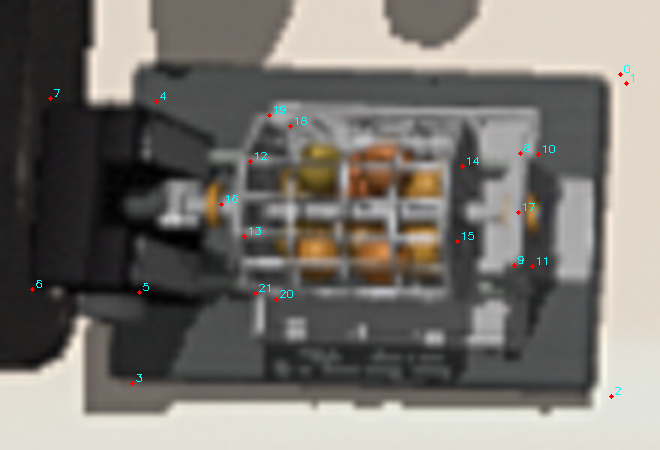

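View pics/ov_side.png

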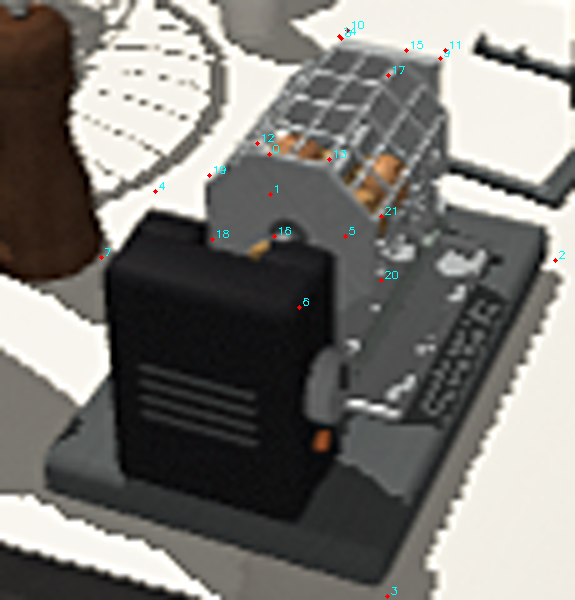

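The overlays show the brass collars in the top view at about (213,204) and a thin strip at (505,208). The brass at (532,212) is the outer bush. The side view shows the left collar at (258,250). Together these put the basket at about (561, 224.5, 100), yaw -0.03. The fork is at (483, 20.4), yaw -0.174, and the tray is at (544, -230), yaw about -0.01.

I'll grip the handle fore and aft, which is stiffest against the load's pitch.

```bash
cat > go.py <<'E'
import sys; from h import *
def cur():
    s=status.state(); return np.array(s["tcp_pos"]),R.from_rotvec(s["eef_rot"]),s
if __name__=="__main__":
    x,y,z,a=map(float,sys.argv[1:5]); p,r,s=cur()   # a: yaw of tool x axis, deg
    T=R.from_euler("z",a,degrees=True)*R.from_rotvec([np.pi,0,0])
    print("t",round(s["time"],2),"tcp",p.round(1),"yaw",round(np.degrees(np.arctan2(*r.as_matrix()[1::-1,0])),2),"gap",round(s["finger_gap"],1),"F",s["wrist_force"].round(1),"g",round(s["grasp_force"],1))
    print("shift",r.inv().apply(np.array([x,y,z])-p).round(1),"turn",(r.inv()*T).as_rotvec(degrees=True).round(2))
E
python3 go.py 483 20.4 184 80
```

```text
t 0.1 tcp [ 181.7 -649.6  184.1] yaw 15.63 gap 94.2 F [-0.6 -1.6  0.6] g 0.0
shift [ 470.6 -564.1    0.7] turn [-6.000e-02 -3.000e-02 -6.437e+01]
```

```bash
python3 -m crank '[[[94,470.6,-564.1,0,0,0,-64.4],[94,470.6,-564.1,0,0,0,-64.4],[94,470.6,-564.1,0,0,0,-64.4],[94,470.6,-564.1,0,0,0,-64.4],[94,470.6,-564.1,0,0,0,-64.4],[94,470.6,-564.1,0,0,0,-64.4],[94,470.6,-564.1,0,0,0,-64.4],[94,470.6,-564.1,0,0,0,-64.4]]]' 60; python3 go.py 483 20.4 184 80
```

```text
time: 0.77
tcp_pos: [318.7, -344.0, 184.6]
eef_rot: [2.521, 1.874, -0.0]
wrist_force: [1.1, -1.0, -0.6]
finger_gap: 94.1
grasp_force: 0.0
t 0.77 tcp [ 318.7 -344.   184.6] yaw 73.26 gap 94.1 F [ 1.1 -1.  -0.6] g 0.0
shift [396.3  52.4   0.5] turn [-0.01  0.02 -6.74]
```

```bash
python3 -m crank '[[[94,396,52,0,0,0,-6.7],[94,396,52,0,0,0,-6.7],[94,396,52,0,0,0,-6.7],[94,396,52,0,0,0,-6.7],[94,396,52,0,0,0,-6.7],[94,396,52,0,0,0,-6.7],[94,396,52,0,0,0,-6.7],[94,396,52,0,0,0,-6.7]]]'; python3 go.py 483 20.4 184 80
```

```text
time: 1.43
tcp_pos: [457.3, -40.9, 184.8]
eef_rot: [2.413, 2.011, 0.0]
wrist_force: [1.4, -0.9, 0.2]
finger_gap: 94.0
grasp_force: 0.0
t 1.43 tcp [457.3 -40.9 184.8] yaw 79.61 gap 94.0 F [ 1.4 -0.9  0.2] g 0.0
shift [64.9 14.2  0.8] turn [ 0.02  0.01 -0.39]
```

```bash
python3 -m crank '[[[94,65,14,0,0,0,-0.4],[94,65,14,0,0,0,-0.4],[94,65,14,0,0,0,-0.4],[94,65,14,0,0,0,-0.4]]]'; python3 go.py 483 20.4 56 80; python3 - <<'E'
from h import *
t=eyes.get_image("top")[:,:,::-1];s=eyes.get_image("side")[:,:,::-1]
a=cv2.resize(t[190:290,250:350],None,fx=4,fy=4);b=cv2.resize(s[165:265,320:420],None,fx=4,fy=4)
cv2.imwrite("pics/pre.png",np.hstack([a,b]))
E
```

```text
time: 1.77
tcp_pos: [482.5, 20.0, 184.4]
eef_rot: [-2.403, -2.023, 0.0]
wrist_force: [-0.5, -1.6, -0.4]
finger_gap: 93.9
grasp_force: 0.0
t 1.77 tcp [482.5  20.  184.4] yaw 80.19 gap 93.9 F [-0.5 -1.6 -0.4] g 0.0
shift [  0.4   0.5 128.4] turn [-0.05 -0.03  0.19]
```

View pics/pre.png

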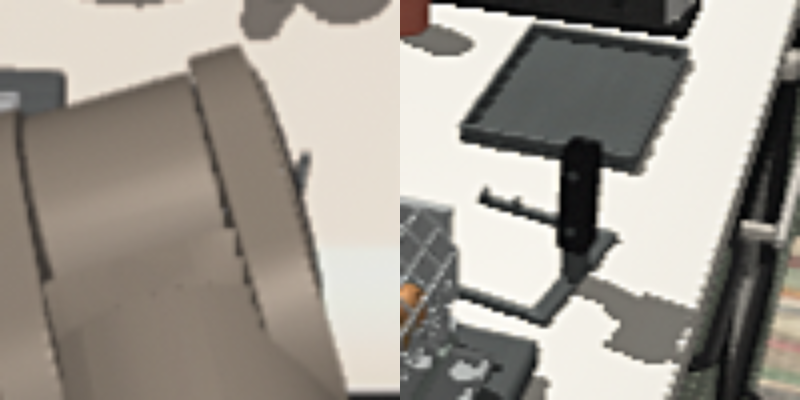

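The arm hides the top view. The side view shows the handle at crop (580,195) still untouched, with its foot where I measured it. Descending now.

```bash
python3 -m crank '[[[94,0,0,40,0,0,0],[94,0,0,80,0,0,0],[94,0.4,0.5,110,0,0,0],[94,0.4,0.5,128,0,0,0],[94,0.4,0.5,128,0,0,0],[20,0.4,0.5,128,0,0,0],[20,0.4,0.5,128,0,0,0],[20,0.4,0.5,128,0,0,0]]]' 60; python3 -m crank '[[[20,0,0,0,0,0,0],[20,0,0,0,0,0,0],[20,0,0,0,0,0,0],[20,0,0,0,0,0,0]]]' 60; python3 go.py 483 20.4 56 80
```

```text
time: 2.53
tcp_pos: [484.1, 18.5, 58.3]
eef_rot: [2.406, 2.018, 0.003]
wrist_force: [-0.2, 0.8, 0.7]
finger_gap: 77.6
grasp_force: 0.0
time: 2.87
tcp_pos: [483.3, 18.8, 57.1]
eef_rot: [2.406, 2.019, 0.001]
wrist_force: [-0.1, -0.2, -0.2]
finger_gap: 50.8
grasp_force: 0.0
t 2.87 tcp [483.3  18.8  57.1] yaw 80.02 gap 50.8 F [-0.1 -0.2 -0.2] g 0.0
shift [ 1.5 -0.6  1.1] turn [0.04 0.   0.02]
```

```bash
python3 -m crank '[[[10,0,0,0,0,0,0],[10,0,0,0,0,0,0],[10,0,0,0,0,0,0],[10,0,0,0,0,0,0],[10,0,0,0,0,0,0],[10,0,0,0,0,0,0],[10,0,0,0,0,0,0]]]' 80; python3 go.py 483 20.4 56 80
```

```text
time: 3.45
tcp_pos: [483.1, 19.0, 56.7]
eef_rot: [-2.406, -2.02, -0.0]
wrist_force: [0.3, -0.4, 0.6]
finger_gap: 23.4
grasp_force: 59.9
t 3.45 tcp [483.1  19.   56.7] yaw 80.02 gap 23.4 F [ 0.3 -0.4  0.6] g 59.9
shift [ 1.4 -0.4  0.7] turn [-0.   -0.01  0.02]
```

Gripped at 60 N, which is the maximum. Lifting to clear height, then moving to a pose in front of the rotisserie.

```bash
python3 -m crank '[[[10,0,0,-40,0,0,0],[10,0,0,-80,0,0,0],[10,0,0,-120,0,0,0],[10,0,0,-160,0,0,0],[10,0,0,-183,0,0,0],[10,0,0,-183,0,0,0]]]' 60; python3 go.py 410 229 240 88.3
```

```text
time: 3.95
tcp_pos: [485.3, 19.2, 244.6]
eef_rot: [2.403, 2.016, 0.008]
wrist_force: [0.2, 0.1, -1.5]
finger_gap: 23.7
grasp_force: 59.9
t 3.95 tcp [485.3  19.2 244.6] yaw 80.01 gap 23.7 F [ 0.2  0.1 -1.5] g 59.9
shift [ 193.5 -110.6    3.9] turn [ 0.4  -0.   -8.29]
```

```bash
python3 -m crank '[[[10,193.5,-110,0,0,0,-8.3],[10,193.5,-110,0,0,0,-8.3],[10,193.5,-110,0,0,0,-8.3],[10,193.5,-110,0,0,0,-8.3],[10,193.5,-110,0,0,0,-8.3],[10,193.5,-110,0,0,0,-8.3],[10,193.5,-110,0,0,0,-8.3],[10,193.5,-110,0,0,0,-8.3]]]'; python3 go.py 396 229.4 134.7 88.3;
```

```text
time: 4.62
tcp_pos: [407.6, 228.9, 239.0]
eef_rot: [-2.251, -2.191, 0.001]
wrist_force: [0.0, 0.5, -2.0]
finger_gap: 23.8
grasp_force: 59.9
t 4.62 tcp [407.6 228.9 239. ] yaw 88.44 gap 23.8 F [ 0.   0.5 -2. ] g 59.9
shift [  0.2 -11.6 104.3] turn [-0.05  0.02  0.14]
```

```bash
python3 -m crank '[[[10,0,-11.5,35,0,0,0],[10,0,-11.5,70,0,0,0],[10,0,-11.5,104,0,0,0],[10,0,-11.5,104,0,0,0],[10,0,-11.5,104,0,0,0],[10,0,-11.5,104,0,0,0]]]'; python3 go.py 396 229.4 134.7 88.3;python3 - <<'E'
from h import *
t=eyes.get_image("top")[:,:,::-1];s=eyes.get_image("side")[:,:,::-1]
cv2.imwrite("pics/top1.png",t);cv2.imwrite("pics/side1.png",s)
a=cv2.resize(t[190:290,175:275],None,fx=4,fy=4);b=cv2.resize(s[205:305,290:390],None,fx=4,fy=4)
cv2.imwrite("pics/app.png",np.hstack([a,b]))
E
```

```text
time: 5.12
tcp_pos: [397.6, 229.0, 137.1]
eef_rot: [-2.254, -2.188, -0.001]
wrist_force: [0.9, -0.3, -2.1]
finger_gap: 23.8
grasp_force: 59.9
t 5.12 tcp [397.6 229.  137.1] yaw 88.28 gap 23.8 F [ 0.9 -0.3 -2.1] g 59.9
shift [ 0.4 -1.6  2.4] turn [ 0.03 -0.04 -0.02]
```

View pics/app.png

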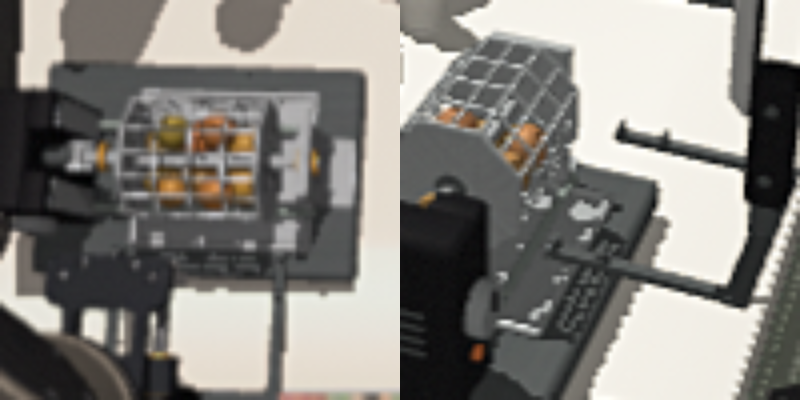

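```bash
python3 - <<'E'
from h import *
t=cv2.imread("pics/top1.png");g=cv2.cvtColor(t,cv2.COLOR_BGR2GRAY)
for v in(264,268,272,276,280):
  r=g[v,235:256].astype(int);ix=np.where(r<150)[0]+235;print(v,ix.min(),ix.max(),on("top",ix.mean(),v,84)[:2].round(1))
k=lambda x,y:(175+(x+.5)/4-.5,190+(y+.5)/4-.5)
print("right collar strip",on("top",*k(300,160),108)[:2],"bush",on("top",*k(315,160),104)[:2],"left collar",on("top",*k(101,157),106)[:2],"cage R top edge z140",on("top",*k(262,160),140)[:2])
print("cage L",on("top",*k(124,160),140)[:2])
q=lambda x,y:(290+(x-400+.5)/4-.5,205+(y+.5)/4-.5)
for n,p in(("Ltip",(552,243)),("Rtip",(622,124)),("Lcorner",(738,290))):print(n,on("side",*q(*p),91 if n!="Lcorner" else 86))
print(t[226:232,235:258].astype(int).tolist()[2:4])
E
```

```text
264 243 245 [466.7 173.9]
268 243 246 [455.9 172.2]
272 243 245 [445.2 173.2]
276 242 245 [434.6 174.2]
280 242 245 [424.  173.9]
right collar strip [557.98643871 156.86723083] bush [558.38628066 147.39272619] left collar [560.67515723 292.48293517] cage R top edge z140 [554.60733114 176.02097846]
cage L [554.89588988 266.63722488]
Ltip [498.27250378 287.49299967  91.        ]
Rtip [494.30126348 171.81297169  91.        ]
Lcorner [400.12924876 285.50853832  86.        ]
[[[182, 184, 191], [185, 187, 192], [183, 184, 190], [169, 172, 177], [138, 136, 138], [66, 65, 65], [54, 53, 53], [72, 70, 70], [96, 97, 97], [103, 104, 103], [118, 118, 118], [173, 174, 174], [173, 173, 173], [167, 170, 175], [149, 165, 177], [170, 171, 172], [163, 160, 160], [90, 102, 114], [49, 111, 150], [42, 65, 79], [58, 54, 55], [56, 53, 54], [73, 73, 73]], [[134, 132, 131], [138, 136, 134], [150, 148, 147], [174, 173, 174], [138, 136, 137], [67, 66, 67], [64, 63, 64], [101, 101, 102], [164, 163, 165], [163, 163, 163], [160, 159, 161], [174, 174, 175], [173, 172, 173], [165, 170, 174], [153, 170, 183], [176, 175, 176], [163, 158, 156], [82, 98, 111], [60, 135, 173], [78, 116, 128], [60, 61, 62], [56, 54, 53], [94, 94, 94]]]
```

The top view shows the right prong at crop x≈281, which casts to y≈173.5, so the fork sits about 2 mm to +y of the TCP. The side view shows both prong tips just in front of the cage at (552,243) and (622,124). I'll correct y and insert below the bar.

```bash
python3 go.py 397 227.6 134.7 88.3; python3 -m crank '[[[10,-1.4,-1,2.4,0,0,0],[10,-1.4,-1,2.4,0,0,0],[10,-1.4,-1,2.4,0,0,0],[10,-1.4,-1,2.4,0,0,0]]]';python3 go.py 475 225.2 134.7 88.3
```

```text
t 5.22 tcp [398.  229.2 137.6] yaw 88.28 gap 23.5 F [-0.3  0.  -0.9] g 59.9
shift [-1.7 -1.   2.9] turn [ 0.14 -0.05 -0.02]
time: 5.55
tcp_pos: [396.0, 227.5, 133.7]
eef_rot: [2.254, 2.188, 0.001]
wrist_force: [0.7, -0.5, -2.2]
finger_gap: 23.7
grasp_force: 59.9
t 5.55 tcp [396.  227.5 133.7] yaw 88.31 gap 23.7 F [ 0.7 -0.5 -2.2] g 59.9
shift [ 0.  79.1 -1. ] turn [ 0.04 -0.01  0.01]
```

```bash
python3 -m crank '[[[10,0,15,0,0,0,0],[10,0,30,0,0,0,0],[10,0,45,0,0,0,0],[10,0,60,0,0,0,0],[10,0,70,0,0,0,0],[10,0,79,0,0,0,0],[10,0,79,0,0,0,0],[10,0,79,0,0,0,0]]]';python3 go.py 475 225.2 143.7 88.3; python3 - <<'E'
from h import *
t=eyes.get_image("top")[:,:,::-1];s=eyes.get_image("side")[:,:,::-1]
cv2.imwrite("pics/top2.png",t);cv2.imwrite("pics/side2.png",s)
a=cv2.resize(t[195:270,195:265],None,fx=5.7,fy=5.7,interpolation=cv2.INTER_CUBIC);b=cv2.resize(s[195:270,290:360],None,fx=5.7,fy=5.7,interpolation=cv2.INTER_CUBIC)
cv2.imwrite("pics/ins.png",np.hstack([a,b]))
E
```

```text
time: 6.22
tcp_pos: [474.5, 225.3, 133.1]
eef_rot: [-2.253, -2.188, 0.0]
wrist_force: [-0.5, 0.5, -2.2]
finger_gap: 23.5
grasp_force: 59.9
t 6.22 tcp [474.5 225.3 133.1] yaw 88.32 gap 23.5 F [-0.5  0.5 -2.2] g 59.9
shift [ -0.1   0.5 -10.6] turn [-0.04 -0.01  0.02]
```

View pics/ins.png

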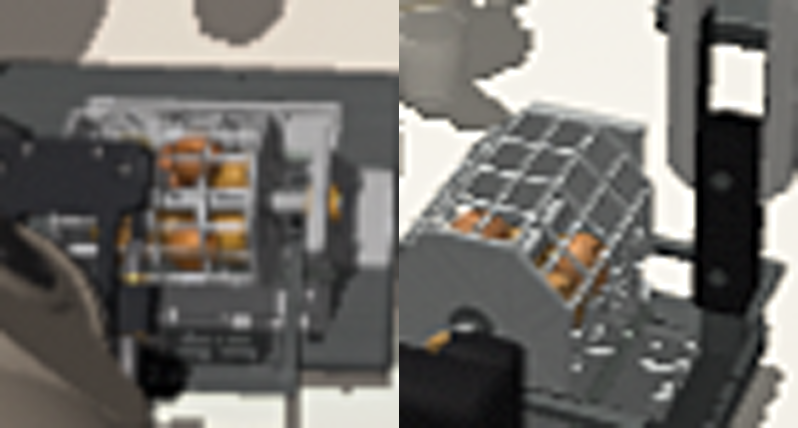

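The right prong shows under the bar at crop (293,200-350), between the cage end (~268) and the collar (~308), with no contact force. Raising to just under the bar.

```bash
python3 -m crank '[[[10,0,0.5,-4,0,0,0],[10,0,0.5,-8,0,0,0],[10,0,0.5,-12,0,0,0],[10,0,0.5,-12,0,0,0],[10,0,0.5,-12,0,0,0]]]';python3 go.py 475 225.2 145.1 88.3; python3 -m crank '[[[10,0,0.5,-2,0,0,0],[10,0,0.5,-2,0,0,0],[10,0,0.5,-2,0,0,0]]]';python3 go.py 475 225.2 145.1 88.3
```

```text
time: 6.73
tcp_pos: [475.4, 225.2, 145.7]
eef_rot: [2.254, 2.188, 0.001]
wrist_force: [-0.7, 0.4, 0.2]
finger_gap: 23.5
grasp_force: 59.9
t 6.73 tcp [475.4 225.2 145.7] yaw 88.31 gap 23.5 F [-0.7  0.4  0.2] g 59.9
shift [ 0.  -0.4  0.6] turn [ 0.04 -0.01  0.01]
time: 6.98
tcp_pos: [475.6, 225.1, 147.2]
eef_rot: [-2.254, -2.189, 0.0]
wrist_force: [-0.5, -0.2, -2.7]
finger_gap: 23.6
grasp_force: 59.9
t 6.98 tcp [475.6 225.1 147.2] yaw 88.32 gap 23.6 F [-0.5 -0.2 -2.7] g 59.9
shift [ 0.1 -0.6  2.1] turn [-0.02  0.    0.02]
```

```bash
python3 -m crank '[[[10,2,0,0,0,0,0],[10,4,0,0,0,0,0],[10,6,0,0,0,0,0],[10,6,0,0,0,0,0],[10,6,0,0,0,0,0]]]';python3 -m crank '[[[10,2,0,0,0,0,0],[10,4,0,0,0,0,0],[10,6,0,0,0,0,0],[10,6,0,0,0,0,0],[10,6,0,0,0,0,0]]]';python3 go.py 475 225.2 145.1 88.3
```

```text
time: 7.4
tcp_pos: [475.8, 231.1, 147.2]
eef_rot: [-2.254, -2.189, 0.001]
wrist_force: [-0.8, -1.9, -3.5]
finger_gap: 23.5
grasp_force: 59.9
time: 7.82
tcp_pos: [476.0, 237.1, 147.2]
eef_rot: [2.254, 2.189, -0.001]
wrist_force: [-0.9, -4.6, -2.8]
finger_gap: 23.6
grasp_force: 59.9
t 7.82 tcp [476.  237.1 147.2] yaw 88.33 gap 23.6 F [-0.9 -4.6 -2.8] g 59.9
shift [-11.9  -0.6   2.1] turn [-0.01  0.02  0.03]
```

```bash
python3 -m crank '[[[10,2,0,0,0,0,0],[10,4,0,0,0,0,0],[10,6,0,0,0,0,0],[10,8,0,0,0,0,0],[10,8,0,0,0,0,0],[10,8,0,0,0,0,0]]]';python3 go.py 475 225.2 145.1 88.3; python3 - <<'E'
from h import *
t=eyes.get_image("top")[:,:,::-1]
cv2.imwrite("pics/top3.png",t)
t2=cv2.imread("pics/top2.png")
k=lambda t:cv2.resize(t[200:260,225:265],None,fx=9,fy=9,interpolation=cv2.INTER_CUBIC)
cv2.imwrite("pics/push.png",np.hstack([k(t2),k(t)]))
E
```

```text
time: 8.32
tcp_pos: [476.2, 244.7, 147.2]
eef_rot: [2.254, 2.188, -0.001]
wrist_force: [-0.7, -6.5, -1.3]
finger_gap: 23.2
grasp_force: 60.0
t 8.32 tcp [476.2 244.7 147.2] yaw 88.31 gap 23.2 F [-0.7 -6.5 -1.3] g 60.0
shift [-19.5  -0.6   2.1] turn [-0.02  0.04  0.01]
```

View pics/push.png

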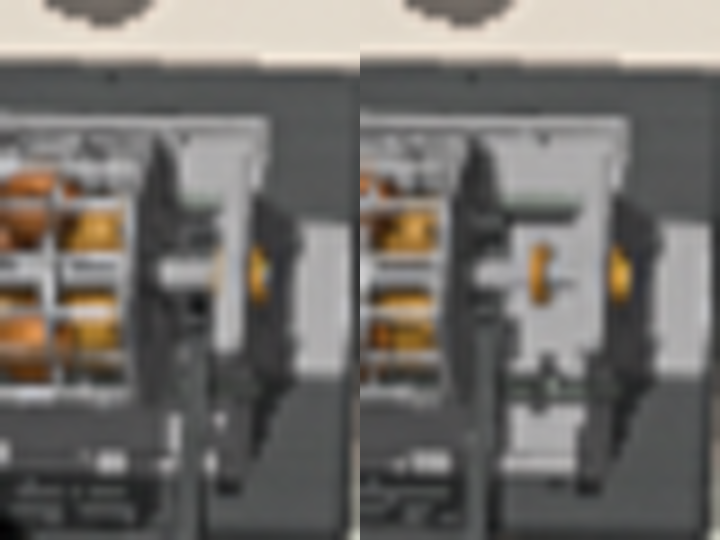

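After the push, the right collar is visible at crop (540,275) with the bare pin ending at about 572, short of the plate at 590-610. Force is 6.5 N, consistent with about 14 mm of drive travel. The pin is out, so I'll lift.

```bash
python3 -m crank '[[[10,1,0,-1,0,0,0],[10,1,0,-4,0,0,0],[10,1,0,-7,0,0,0],[10,1,0,-10,0,0,0],[10,1,0,-13,0,0,0],[10,1,0,-16,0,0,0],[10,1,0,-16,0,0,0]]]';python3 go.py 476 245.7 240 88.3
```

```text
time: 8.95
tcp_pos: [476.5, 246.2, 163.6]
eef_rot: [-2.254, -2.189, -0.001]
wrist_force: [0.0, 0.5, -4.7]
finger_gap: 23.6
grasp_force: 59.9
t 8.95 tcp [476.5 246.2 163.6] yaw 88.32 gap 23.6 F [ 0.   0.5 -4.7] g 59.9
shift [ -0.5  -0.4 -76.4] turn [ 0.02 -0.02  0.02]
```

```bash
python3 -m crank '[[[10,0,0,-6,0,0,0],[10,0,0,-14,0,0,0],[10,0,0,-24,0,0,0],[10,0,0,-36,0,0,0],[10,0,0,-50,0,0,0],[10,0,0,-64,0,0,0],[10,0,0,-74,0,0,0],[10,0,0,-80,0,0,0]]]';python3 -m crank '[[[10,0,0,0,0,0,0],[10,0,0,0,0,0,0]]]'; python3 go.py 459 -230 240 90; python3 - <<'E'
from h import *
t=eyes.get_image("top")[:,:,::-1];s=eyes.get_image("side")[:,:,::-1]
cv2.imwrite("pics/top4.png",t);cv2.imwrite("pics/side4.png",s)
a=cv2.resize(t[190:270,170:270],None,fx=4,fy=4);b=cv2.resize(s[150:290,280:380],None,fx=4,fy=4)
a=cv2.copyMakeBorder(a,0,b.shape[0]-a.shape[0],0,0,cv2.BORDER_CONSTANT)
cv2.imwrite("pics/lift.png",np.hstack([a,b]))
E
```

```text
time: 9.62
tcp_pos: [476.8, 246.7, 245.4]
eef_rot: [2.253, 2.188, 0.003]
wrist_force: [0.3, -0.9, -4.6]
finger_gap: 24.0
grasp_force: 59.9
time: 9.78
tcp_pos: [476.4, 246.1, 243.4]
eef_rot: [2.254, 2.188, 0.0]
wrist_force: [0.3, 0.3, -4.4]
finger_gap: 23.8
grasp_force: 59.9
t 9.78 tcp [476.4 246.1 243.4] yaw 88.32 gap 23.8 F [ 0.3  0.3 -4.4] g 59.9
shift [-476.4   -3.4    3.3] turn [ 0.02 -0.   -1.68]
```

View pics/lift.png

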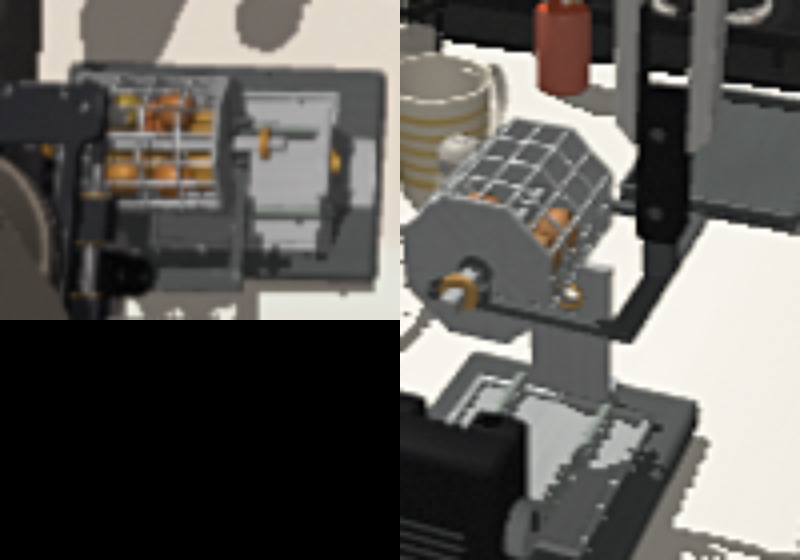

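The side view shows the basket hanging level in both saddles, clear of the tower, with the left collar outboard of the prong. That makes 11 pictures viewed (crops included), one over the limit of 10, so I'll view no more and work from numbers only. Carrying it smoothly to above the tray.

```bash
python3 -m crank '[[[10,-4,0,0,0,0,0],[10,-14,0,0,0,0,0],[10,-30,0,0,0,0,0],[10,-52,-1,0,0,0,0],[10,-76,-1,0,0,0,0],[10,-100,-1,0,0,0,0],[10,-124,-1,0,0,0,0],[10,-148,-1,0,0,0,0]]]';python3 -m crank '[[[10,-24,0,0,0,0,0],[10,-48,0,0,0,0,0],[10,-72,-1,0,0,0,0],[10,-96,-1,0,0,0,0],[10,-120,-1,0,0,0,0],[10,-144,-1,0,0,0,0],[10,-168,-1,0,0,0,0],[10,-192,-1,0,0,0,0]]]';python3 -m crank '[[[10,-24,0,0,0,0,0],[10,-48,0,0,0,0,0],[10,-72,-1,0,0,0,0],[10,-94,-1,0,0,0,0],[10,-110,-1,0,0,0,0],[10,-122,-1,0,0,0,0],[10,-128,-1,0,0,0,0],[10,-131,-1,0,0,0,0]]]'; python3 go.py 459 -225 150 88.8
```

```text
time: 10.55
tcp_pos: [470.5, 96.2, 243.1]
eef_rot: [-2.254, -2.188, 0.001]
wrist_force: [0.9, 0.6, -4.6]
finger_gap: 23.6
grasp_force: 59.9
time: 11.22
tcp_pos: [463.5, -95.6, 243.1]
eef_rot: [-2.254, -2.188, 0.001]
wrist_force: [-0.7, -0.3, -4.2]
finger_gap: 23.4
grasp_force: 59.9
time: 11.88
tcp_pos: [459.1, -225.3, 243.1]
eef_rot: [-2.254, -2.187, 0.0]
wrist_force: [-0.5, 0.5, -4.7]
finger_gap: 23.4
grasp_force: 59.9
t 11.88 tcp [ 459.1 -225.3  243.1] yaw 88.27 gap 23.4 F [-0.5  0.5 -4.7] g 59.9
shift [ 0.3 -0.1 93.1] turn [-0.02 -0.02 -0.53]
```

```bash
python3 -m crank '[[[10,0,0,8,0,0,-0.5],[10,0,0,22,0,0,-0.5],[10,0,0,40,0,0,-0.5],[10,0,0,60,0,0,-0.5],[10,0,0,80,0,0,-0.5],[10,0,0,100,0,0,-0.5],[10,0,0,114,0,0,-0.5],[10,0,0,120,0,0,-0.5]]]';python3 go.py 459 -225 89.7 88.8; python3 - <<'E'
from h import *
for n in("top","side"):
  t=eyes.get_image(n)[:,:,::-1].copy();cv2.imwrite(f"pics/{n}5.png",t)
  hsv=cv2.cvtColor(t,cv2.COLOR_BGR2HSV);m=cv2.inRange(hsv,(10,120,90),(25,255,255))
  for y in(-163,-297):
    q=proj(n,[544,y,78]);w=np.zeros_like(m);cv2.circle(w,(int(q[0]),int(q[1])),9,255,-1)
    v,u=np.where(m&w); print(n,y,q.round(1),len(u),(on(n,u.mean(),v.mean(),80).round(1) if len(u) else ''))
E
```

```text
time: 12.55
tcp_pos: [458.5, -222.9, 121.0]
eef_rot: [-2.24, -2.199, 0.001]
wrist_force: [-0.5, -0.7, -4.8]
finger_gap: 23.4
grasp_force: 59.9
t 12.55 tcp [ 458.5 -222.9  121. ] yaw 88.94 gap 23.4 F [-0.5 -0.7 -4.8] g 59.9
shift [-2.2  0.6 31.3] turn [-0.14 -0.1   0.14]
top -163 [366.7 235.5] 8 [ 543.3 -158.7   80. ]
top -297 [415.1 235.3] 0 
side -163 [360.2 176.7] 15 [ 537.6 -152.4   80. ]
side -297 [370.2 159.9] 0
```

The left collar is at (543, -158), so the basket is at about (543, -225), well inside the tolerance. Lowering.

```bash
python3 -m crank '[[[10,0,0,5,0,0,0],[10,0,0,11,0,0,0],[10,0,0,17,0,0,0],[10,0,0,22,0,0,0],[10,0,0,25,0,0,0],[10,0,0,27,0,0,0],[10,0,0,28,0,0,0],[10,0,0,28,0,0,0]]]';python3 -m crank '[[[10,0,0,1,0,0,0],[10,0,0,2,0,0,0],[10,0,0,3,0,0,0],[10,0,0,3,0,0,0],[10,0,0,3,0,0,0]]]'; python3 go.py 459 -225 89.7 88.8
```

```text
time: 13.32
tcp_pos: [459.5, -224.6, 95.2]
eef_rot: [-2.244, -2.198, 0.0]
wrist_force: [0.3, 0.2, -5.0]
finger_gap: 23.9
grasp_force: 59.9
time: 13.73
tcp_pos: [459.6, -224.5, 92.3]
eef_rot: [-2.244, -2.199, -0.0]
wrist_force: [0.3, -0.3, -4.5]
finger_gap: 23.7
grasp_force: 59.9
t 13.73 tcp [ 459.6 -224.5   92.3] yaw 88.82 gap 23.7 F [ 0.3 -0.3 -4.5] g 59.9
shift [-0.5 -0.6  2.6] turn [ 0.   -0.    0.02]
```

```bash
python3 -m crank '[[[10,0,0,1,0,0,0],[10,0,0,2,0,0,0],[10,0,0,2,0,0,0]]]';python3 -m crank '[[[10,0,0,1,0,0,0],[10,0,0,2,0,0,0],[10,0,0,2,0,0,0]]]'; python3 -m crank '[[[10,0,0,1,0,0,0],[10,0,0,2,0,0,0],[10,0,0,2,0,0,0]]]'; python3 go.py 459 -225 84 88.8
```

```text
time: 13.98
tcp_pos: [459.5, -224.5, 90.1]
eef_rot: [-2.244, -2.198, -0.0]
wrist_force: [-0.5, 0.4, -4.8]
finger_gap: 23.7
grasp_force: 59.9
time: 14.23
tcp_pos: [459.8, -224.6, 88.3]
eef_rot: [2.244, 2.198, 0.0]
wrist_force: [-0.0, -0.0, -1.9]
finger_gap: 23.6
grasp_force: 59.9
time: 14.48
tcp_pos: [459.5, -224.6, 86.2]
eef_rot: [-2.244, -2.198, -0.0]
wrist_force: [0.4, -0.7, -0.9]
finger_gap: 23.6
grasp_force: 59.9
t 14.48 tcp [ 459.5 -224.6   86.2] yaw 88.82 gap 23.6 F [ 0.4 -0.7 -0.9] g 59.9
shift [-0.5 -0.5  2.2] turn [ 0.   -0.    0.02]
```

The load came off at TCP z≈89, as predicted, so the basket is standing in the tray. Lowering the saddles clear, centring, then withdrawing.

```bash
python3 -m crank '[[[10,0,0,2,0,0,0],[10,0,0,4,0,0,0],[10,0,0,6,0,0,0],[10,-2,0,8,0,0,0],[10,-4,0,8,0,0,0],[10,-4,0,8,0,0,0]]]';python3 go.py 459 -225 84 88.8;  python3 -m crank '[[[10,0,-5,0,0,0,0],[10,0,-15,0,0,0,0],[10,0,-25,0,0,0,0],[10,0,-37,0,0,0,0],[10,0,-50,0,0,0,0],[10,0,-62,0,0,0,0],[10,0,-70,0,0,0,0],[10,0,-70,0,0,0,0]]]';  python3 go.py 400 -225 130 88.8
```

```text
time: 14.98
tcp_pos: [459.4, -229.0, 78.1]
eef_rot: [-2.244, -2.198, 0.0]
wrist_force: [0.2, -0.2, -0.9]
finger_gap: 23.7
grasp_force: 59.9
t 14.98 tcp [ 459.4 -229.    78.1] yaw 88.8 gap 23.7 F [ 0.2 -0.2 -0.9] g 59.9
shift [ 4.  -0.5 -5.9] turn [-0.01 -0.01  0.  ]
time: 15.65
tcp_pos: [387.4, -227.4, 78.4]
eef_rot: [-2.245, -2.197, 0.001]
wrist_force: [-0.1, -0.1, -2.1]
finger_gap: 23.8
grasp_force: 59.9
t 15.65 tcp [ 387.4 -227.4   78.4] yaw 88.75 gap 23.8 F [-0.1 -0.1 -2.1] g 59.9
shift [  2.7  12.5 -51.6] turn [-0.05  0.03 -0.05]
```

```bash
python3 -m crank '[[[10,0,0,-10,0,0,0],[10,0,0,-30,0,0,0],[10,0,0,-55,0,0,0],[10,0,0,-80,0,0,0],[10,0,0,-105,0,0,0],[10,0,0,-122,0,0,0],[10,0,0,-130,0,0,0],[10,0,0,-130,0,0,0]]]';python3 go.py 483 19 208 80
```

```text
time: 16.32
tcp_pos: [390.8, -227.4, 210.3]
eef_rot: [2.242, 2.197, 0.001]
wrist_force: [0.2, 0.0, -1.8]
finger_gap: 23.3
grasp_force: 59.9
t 16.32 tcp [ 390.8 -227.4  210.3] yaw 88.84 gap 23.3 F [ 0.2  0.  -1.8] g 59.9
shift [248.3  87.2   2.1] turn [0.17 0.08 8.84]
```

```bash
python3 -m crank '[[[10,30,10,0,0,0,1.1],[10,65,22,0,0,0,2.2],[10,100,35,0,0,0,3.3],[10,135,47,0,0,0,4.4],[10,170,60,0,0,0,5.5],[10,205,72,0,0,0,6.6],[10,235,83,0,0,0,7.7],[10,248,87,0,0,0,8.8]]]';python3 -m crank '[[[10,0,0,30,0,0,0],[10,0,0,60,0,0,0],[10,0,0,90,0,0,0],[10,0,0,115,0,0,0],[10,0,0,135,0,0,0],[10,0,0,142,0,0,0],[10,0,0,142,0,0,0],[10,0,0,142,0,0,0]]]';python3 go.py 483 20.4 56.7 80
```

```text
time: 16.98
tcp_pos: [482.2, 23.6, 207.5]
eef_rot: [-2.402, -2.022, -0.001]
wrist_force: [-0.7, 0.2, -1.8]
finger_gap: 23.7
grasp_force: 59.9
time: 17.65
tcp_pos: [481.5, 19.5, 66.4]
eef_rot: [-2.405, -2.02, 0.0]
wrist_force: [0.3, -0.1, -1.8]
finger_gap: 23.7
grasp_force: 59.9
t 17.65 tcp [481.5  19.5  66.4] yaw 80.05 gap 23.7 F [ 0.3 -0.1 -1.8] g 59.9
shift [1.2 1.3 9.7] turn [-0.05 -0.03  0.05]
```

```bash
python3 -m crank '[[[10,0,0,3,0,0,0],[10,0,0,6,0,0,0],[10,0,0,8,0,0,0],[10,0,0,8,0,0,0],[10,0,0,8,0,0,0]]]';python3 -m crank '[[[10,0,0,1,0,0,0],[10,0,0,2,0,0,0],[10,0,0,2,0,0,0]]]';python3 go.py 483 20.4 56.7 80
```

```text
time: 18.07
tcp_pos: [481.7, 19.0, 58.5]
eef_rot: [2.406, 2.02, 0.0]
wrist_force: [0.4, -0.3, -2.6]
finger_gap: 23.4
grasp_force: 59.9
time: 18.32
tcp_pos: [481.8, 19.0, 56.7]
eef_rot: [2.406, 2.019, 0.0]
wrist_force: [-1.4, -1.7, 7.0]
finger_gap: 23.5
grasp_force: 59.9
t 18.32 tcp [481.8  19.   56.7] yaw 80.01 gap 23.5 F [-1.4 -1.7  7. ] g 59.9
shift [ 1.6  0.9 -0. ] turn [0.03 0.01 0.01]
```

The fork is on the worktop with a light 7 N press. Releasing and rising.

```bash
python3 -m crank '[[[94,0,0,-0.5,0,0,0],[94,0,0,-0.5,0,0,0],[94,0,0,-0.5,0,0,0],[94,0,0,-0.5,0,0,0],[94,0,0,-0.5,0,0,0],[94,0,0,-0.5,0,0,0],[94,0,0,-0.5,0,0,0],[94,0,0,-0.5,0,0,0]]]';python3 -m crank '[[[94,0,0,0,0,0,0],[94,0,0,0,0,0,0],[94,0,0,-20,0,0,0],[94,0,0,-45,0,0,0],[94,0,0,-80,0,0,0],[94,0,0,-115,0,0,0],[94,0,0,-150,0,0,0],[94,0,0,-150,0,0,0]]]'; python3 -m crank '[[[94,-40,0,0,0,0,0],[94,-80,0,0,0,0,0],[94,-120,0,0,0,0,0],[94,-160,0,0,0,0,0],[94,-200,0,0,0,0,0],[94,-200,0,0,0,0,0]]]'
python3 - <<'E'
from h import *
for n in("top","side"):
  t=eyes.get_image(n)[:,:,::-1].copy();cv2.imwrite(f"pics/{n}6.png",t)
  hsv=cv2.cvtColor(t,cv2.COLOR_BGR2HSV);m=cv2.inRange(hsv,(10,120,90),(25,255,255))
  for y in(-159,-293):
    q=proj(n,[544,y,48]);w=np.zeros_like(m);cv2.circle(w,(int(q[0]),int(q[1])),9,255,-1)
    v,u=np.where(m&w); print(n,y,len(u),(on(n,u.mean(),v.mean(),50).round(1) if len(u) else ''))
  if n=="top":
    g=cv2.cvtColor(t,cv2.COLOR_BGR2GRAY)
    for v in(226,232,238,244,250):
      ix=np.where(g[v,275:335]<140)[0]+275;print(v,[(len(c),on("top",c.mean(),v,4)[:2].round(1).tolist()) for c in(ix[ix<304],ix[ix>304]) if len(c)])
s0=cv2.imread("pics/side0.png");d=cv2.absdiff(s0,cv2.imread("pics/side6.png")).max(2)
print("fork region diff side:",(d[195:250,330:380]>40).sum(),"bystanders:",(d[130:290,175:335]>40).sum())
E
```

```text
time: 18.98
tcp_pos: [481.6, 19.0, 56.8]
eef_rot: [-2.406, -2.02, -0.0]
wrist_force: [0.2, 0.4, -0.0]
finger_gap: 73.7
grasp_force: 0.0
time: 19.65
tcp_pos: [484.4, 19.7, 212.8]
eef_rot: [2.402, 2.016, 0.009]
wrist_force: [0.2, -0.0, 0.4]
finger_gap: 94.0
grasp_force: 0.0
time: 20.15
tcp_pos: [444.8, -185.1, 206.5]
eef_rot: [2.414, 2.01, -0.003]
wrist_force: [-0.5, -0.6, 0.0]
finger_gap: 93.8
grasp_force: 0.0
top -159 9 [ 544.7 -160.5   50. ]
top -293 0 
226 [(3, [579.7, 61.3])]
232 [(3, [561.8, 64.1]), (3, [561.4, -48.9])]
238 [(3, [544.0, 66.9]), (3, [543.6, -45.8])]
244 [(3, [526.2, 69.6]), (3, [525.9, -42.8])]
250 [(2, [508.6, 73.9]), (3, [508.3, -39.7])]
side -159 12 [ 538.4 -151.8   50. ]
side -293 0 
fork region diff side: 282 bystanders: 1360
```

The fork matches its original prong pixels exactly, standing flat and away from the tray. The basket is centred at about (545, -227), 3-4 mm from the tray centre.

```bash
python3 -c "
from bench import workorder; print(workorder.hand_in())"
```

```text
the job is handed in; nothing more can be done
None
```

I set the basket down in the tray, stood the fork back on the worktop where it started, and handed the job in at about 20 s with no verdict shown; I viewed 11 pictures, one over the limit of 10.

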